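# Make up the kiln-setting kit and the glaze-test kit

### The arm

A 7-joint arm with a two-finger parallel gripper is mounted at the origin on the work surface. World frame = base frame: x ahead of the robot, y to its left, z up, the work surface at z = 0. Lengths are in m, angles in rad, forces in N, time in s.
With the tool pointing down it reaches from about 0.425 to 0.875 m from the base axis. Payload 9.9 kg.
Tool frame: the origin (TCP) lies on the centre line of the jaws, within the pads' length; the fingertips stand 14 mm ahead of it and the grasp point (between the pads) lies 5 mm behind it; z points along the fingers, y is the line along which they close (so a half turn about z gives the same grasp; the last joint's range is limited). The gripper opens to 85 mm and grips with 20 to 120 N. Pads are 22 mm wide; open, the fingers measure 114 mm over their backs; the gripper's body (76 mm by 85 mm) begins 54 mm behind the grasp point. The pads swing forward as they close: fully open they stand 13 mm farther back than shut.
Start: joints at [-1.365, 0.576, 0.025, 1.437, -0.015, 1.129, -0.057], TCP at [0.193, 0.647, 0.245] pointing down, gripper open.
Joint ranges: [-2.76, 2.76], [-0.34, 2.15], [-1.52, 1.57], [0.19, 2.46], [-1.09, 4.23], [0.17, 1.99], [-2.82, 2.82]. Speed limits (rad/s): [2.22, 2.22, 3.01, 3.01, 3.14, 3.14, 3.14].

### API

Orientations are given as a 3x3 rotation matrix whose columns are the frame's x, y, z axes.
In Python, from station import manip gives the robot as it stands.
- The arm moves only by the tool send_rows, never from a script. Its argument "deltas" is a list of rows, each a list of 2 entries, a list of its own where there are three numbers: the shift along the tool's x, y, z in mm, then the turn about the tool's z in degrees. In form: [[[tx, ty, tz], turn], ...]. A call has 1 to 12 rows; each row is the pose to reach, as a shift and turn from the pose commanded when the call began, along the tool's axes at that moment; what a row does not reach only later rows make up. A row lasts 1/12 s, in which the tool goes at most 41.7 mm and 7.16 degrees, less where a joint would pass 70% of its speed; a pose out of reach is approached as far as the arm can. A call with a gripper value outside its range is refused whole. "jaw" is the closure, from 0 (fully open) to 1 (shut), set as the call begins (left out, the last holds). The fingers move at their own pace and stop on an object; "newtons" is the grip in N (left out, the last holds). Time passes only in rows, so rows that repeat a pose let the fingers close. It gives the time, the measured TCP pose, the force, the opening and the grip force at its end, in the units of the state.
- manip.get_state(): the state, without advancing time (a new reading comes with each control period).
- manip.snapshot(name): name is "side" or "top" or "wrist"; returns a dict with "img" (400x640x3 uint8, red, green, blue), "mtx" (3x3 intrinsics, pixels), "xyz" and "attitude" of the camera in the world; the wrist camera has in their place "hand_eye" (4x4, takes a point from camera to tool coordinates, whose origin is the TCP and whose axes are the flange's). Camera axes: x right, y down, z forward; pixel columns grow to the right and rows downward; lengths in m; the calibration is good to about 2 mm. A picture is of the moment at which its call begins: read the wrist's pose just before it. There is no depth.
- manip.sign_off(): hands the job in; it is judged then, once.
The state is a dict: "t": time; "joint_positions": joint angles; "qd": joint speeds; "tau": joint torques, N m; "position": TCP position; "eef_rot": TCP orientation; "contact_force": force on the tool from outside, world axes, zero at the start; "wrist_torque": the same for the moment, N m; "opening": finger opening in m; "grip_force": force on a finger pad.
Only numpy, scipy, OpenCV 4.12 (cv2) and the standard library are available. Lean on these libraries where they do the work, as an engineer would, in place of code of your own. Each camera call takes 0.05 s, during which the arm holds its last target. There are 200 camera calls.

### The job

Make up the two kits from the ceramic stock on the bench. Kiln kit, in the tray with two bays: stand the tall post upright in the narrow bay and lay the ring flat in the wide bay. Glaze-test kit, in the tray with the jar: lay the four-armed stilt flat in the empty bay, points up, and drop the small grinding cylinder through the funnel into the jar; leave the short post, the glaze jar and the plaster bung where they are.

Things in the scene. Friction and masses are not known exactly. Their poses are not given: they have to be found in the camera images.
- tall_post: Tall kiln post: upright beige ceramic block, 30 x 30 mm square, 70 mm high, a dark hole drawn on its top (the post is solid to the touch). Origin: centre of its underside; z up; x and y square to its side faces. About 0.1 kg. Stands on the bench at the start, at any of the places shared by the stock.
- short_post: Short kiln post: like the tall one, 30 x 30 mm, but only 40 mm high. Origin: centre of its underside; z up. Not part of either kit: it stays where it stands.
- setter_ring: Setter ring: beige ceramic ring lying flat, 52 mm outer and 32 mm inner diameter, 22 mm high. Origin: on its axis, level with its underside; z up. It can be gripped across its outside. About 0.06 kg.
- cross_stilt: Four-armed stilt: beige ceramic plus-shape lying flat, 52 mm from arm tip to arm tip, arms 14 mm wide and 22 mm high, with a small 7 mm point on top of each arm (the points are drawn only). Origin: centre of its underside; x and y along the arms, z up. It can be gripped across two arm ends that face away from each other, which are flat. About 0.05 kg.
- grinding_cylinder: Grinding cylinder for the mill jar: small beige ceramic cylinder standing on end, 22 mm diameter, 26 mm high. Origin: centre of its underside; z up. About 0.03 kg.
- kiln_tray: Fixed wooden tray, 92 (x) by 168 mm (y), floor 5 mm up, walls 6 mm thick, tops 14 mm up. A cross wall parts it into a wide bay, 80 x 90 mm inside, centred at x 0, y -33 mm, and a narrow bay, 80 x 60 mm inside, centred at x 0, y +48 mm. Origin: centre of underside at bench level; z up.
- glaze_tray: Fixed wooden tray, 92 (x) by 204 mm (y), floor 5 mm up, walls 6 mm thick, tops 14 mm up. Empty bay, 80 x 86 mm inside, centred at x 0, y -53 mm. At x 0, y +60 mm stands a fixed white jar, 50 mm inside, inner floor 9 mm up, under a fixed steel funnel: rim 85 mm up, 84 mm inner diameter, narrowing to a 40 mm throat 52 mm up. Origin: centre of underside at bench level; z up.
- glaze_jar: Bystander: small lidded brown jar, 48 mm diameter, 52 mm high, among the stock. Origin: centre of its underside. It stays where it is.
- plaster_bung: Bystander: plaster mould stopper, an upturned cone frustum 38 mm across at the foot, 52 mm at the top, 42 mm high. Origin: centre of its underside. It stays where it is.

How it is judged:
By the outcome, as a careful person would: the job done as asked, in the order asked, and still so for the second after the job is handed in, with the robot touching nothing.
It also fails if it takes over 99 s, if anything falls off the work surface, if the arm or the gripper's body presses on something with over 40 N, if the wrist force passes 120 N, or if a joint passes its speed limit or range.

## Working session

There is one attempt and no reset: what is moved stays moved. The work goes in short steps, Python scripts to look and compute and a tool call to move; the robot and the scene stay as the last step left them, time stands still between calls to the robot, and variables do not carry over. Pictures are saved under pics/ and viewed, at most 14 in all, crops included, and the job is handed in when it is done.

Besides the shell and the picture viewer there is one more tool, called after ">>>" as a command line: name --argument value ..., lists and objects as JSON in quotes. send_rows: Moves the arm, as the interface text tells. Its arguments: {"type":"object","properties":{"deltas":{"type":"array","items":{"type":"array"}},"jaw":{"type":"number"},"newtons":{"type":"number"}},"required":["deltas"]}

```bash
mkdir -p pics; cat > h.py <<'E'
import numpy as np, cv2
from station import manip
np.set_printoptions(precision=4, suppress=True)
def snap(n, f=None):
    s=manip.get_state(); d=manip.snapshot(n)
    if f: cv2.imwrite('pics/'+f, cv2.cvtColor(d['img'],cv2.COLOR_RGB2BGR))
    if 'hand_eye' in d:
        T=np.eye(4); T[:3,:3]=s['eef_rot']; T[:3,3]=s['position']; W=T@np.array(d['hand_eye'])
        d['R'],d['c']=W[:3,:3],W[:3,3]
    else: d['R'],d['c']=np.array(d['attitude']),np.array(d['xyz'])
    d['K']=np.array(d['mtx']); return d
def ray(d,uv): return d['R']@np.linalg.inv(d['K'])@np.array([uv[0],uv[1],1.])
def onz(d,uv,z):
    r=ray(d,uv); return d['c']+r*(z-d['c'][2])/r[2]
def proj(d,p):
    q=d['K']@d['R'].T@(np.array(p)-d['c']); return q[:2]/q[2]
E
python3 - <<'E'
from h import *
s=manip.get_state(); print(s)
for n in ('side','top','wrist'):
    d=snap(n,n+'0.png'); print(n,d['c'],d['R'],d['K'])
E
```

```text
{'t': 0.0, 'joint_positions': array([-1.3648,  0.5765,  0.0248,  1.4379, -0.015 ,  1.129 , -0.0565]), 'qd': array([-0.0009,  0.    ,  0.0001,  0.0005, -0.0004,  0.0014, -0.0003]), 'tau': array([ -0.0005, -76.5786,   2.25  , -28.5954,   0.0153,   0.0133,
         0.    ]), 'position': array([0.1928, 0.6464, 0.2444]), 'eef_rot': array([[-0.9583,  0.2858, -0.0004],
       [ 0.2858,  0.9583, -0.0016],
       [-0.0001, -0.0017, -1.    ]]), 'contact_force': array([-0.3879, -0.2346,  0.2002]), 'wrist_torque': array([-0.0414, -0.0487,  0.0094]), 'grip_force': 0.0, 'opening': 0.08520950519706808}
side [0.2581 0.596  0.7316] [[-0.9116 -0.2961  0.285 ]
 [-0.4109  0.6698 -0.6185]
 [-0.0077 -0.6809 -0.7323]] [[378.8187   0.     328.4037]
 [  0.     378.8187 202.5702]
 [  0.       0.       1.    ]]
top [ 0.3381 -0.0079  0.8764] [[ 0.0035 -0.9837  0.1796]
 [-1.     -0.0019  0.0086]
 [-0.0082 -0.1796 -0.9837]] [[368.4067   0.     317.8724]
 [  0.     368.4067 202.6246]
 [  0.       0.       1.    ]]
wrist [0.1291 0.6657 0.3723] [[ 0.2872  0.9245  0.2506]
 [ 0.9579 -0.277  -0.0759]
 [-0.0008  0.2618 -0.9651]] [[336.1349   0.     318.0298]
 [  0.     336.1349 192.5593]
 [  0.       0.       1.    ]]
```

View pics/top0.png

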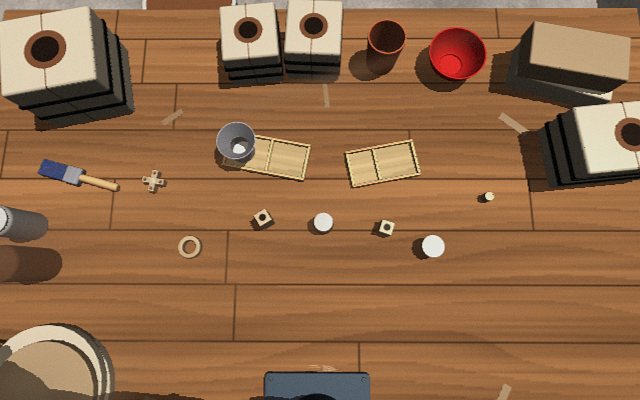

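View pics/side0.png

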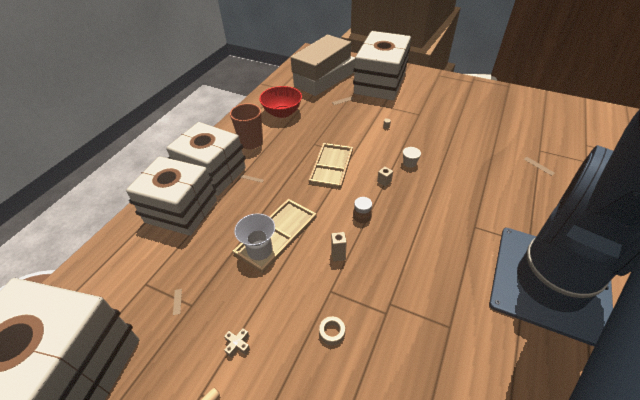

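The top view shows the stilt at (153,181), ring (189,247), tall post (262,218), glaze jar (323,222), short post (386,228), bung (433,246) and cylinder (488,197). The funnel and glaze tray are at about (262,152) and the kiln tray at about (383,163), with its wide bay on the right. The side view confirms that the post at (338,245) is the tall one.

```bash
python3 - <<'E'
from h import *
import cv2
d=snap('top'); e=snap('side')
for n,D,(x0,y0,x1,y1) in (('top',d,(130,120,510,265)),('side',e,(210,110,430,365))):
    hsv=cv2.cvtColor(D['img'],cv2.COLOR_RGB2HSV)
    m=((hsv[...,1]<125)&(hsv[...,2]>110)).astype(np.uint8)*255
    k=np.zeros_like(m);k[y0:y1,x0:x1]=m[y0:y1,x0:x1]
    cs,_=cv2.findContours(k,cv2.RETR_EXTERNAL,cv2.CHAIN_APPROX_NONE)
    for c in cs:
        if cv2.contourArea(c)<25: continue
        (u,v),wh,a=cv2.minAreaRect(c); print(n,(round(u,1),round(v,1)),np.round(wh,1),round(a,1),cv2.contourArea(c),onz(D,(u,v),0.02))
crop=cv2.resize(d['img'][125:265,135:300],None,fx=4.8,fy=4,interpolation=cv2.INTER_CUBIC)
a=cv2.resize(d['img'][120:265,140:505],None,fx=2.19,fy=2.19,interpolation=cv2.INTER_CUBIC)
b=cv2.resize(e['img'][110:365,205:435],None,fx=1.1,fy=1.1)
cv2.imwrite('pics/top1.png',cv2.cvtColor(a,cv2.COLOR_RGB2BGR))
E
```

```text
top (189.0, 246.5) [21. 22.] 90.0 366.5 [0.3905 0.2982 0.02  ]
top (433.0, 246.0) [22. 22.] 90.0 390.0 [ 0.3933 -0.2665  0.02  ]
top (386.6, 226.7) [13.6 12.3] 18.4 148.5 [ 0.4378 -0.1609  0.02  ]
top (323.5, 221.0) [18. 19.] 90.0 270.0 [ 0.4508 -0.0137  0.02  ]
top (262.3, 216.9) [13.2 14.1] 59.0 163.0 [0.4602 0.1299 0.02  ]
top (489.5, 196.0) [8. 9.] 90.0 54.5 [ 0.5112 -0.4057  0.02  ]
top (152.8, 179.8) [17.2 20. ] 56.3 187.0 [0.5495 0.3957 0.02  ]
top (382.8, 162.4) [36.4 70.3] 79.4 2411.0 [ 0.5932 -0.1564  0.02  ]
top (261.8, 151.6) [96.  44.1] 17.9 3102.5 [0.6203 0.1362 0.02  ]
top (165.9, 120.6) [5.3 9.2] 56.3 25.5 [0.7    0.3761 0.02  ]
side (319.5, 237.0) [219. 254.] -0.0 51202.0 [0.5086 0.105  0.02  ]
side (224.0, 136.0) [52. 28.] 90.0 927.0 [ 0.9437 -0.13    0.02  ]
```

View pics/top1.png

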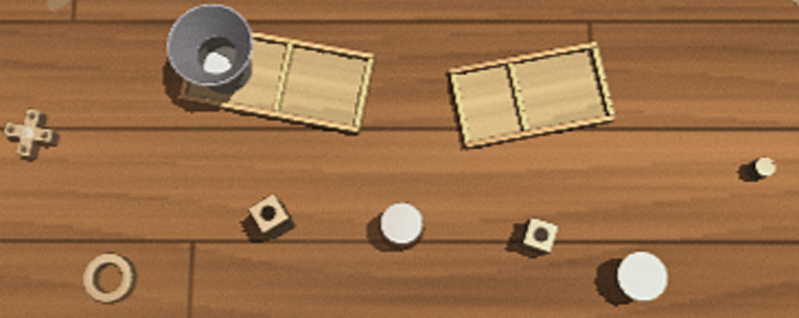

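The crop confirms the layout: every item stands clear. In the kiln tray the narrow bay is on the left (+y) and the wide bay on the right. In the glaze tray the empty bay is on the right (−y). Next I move halfway for wrist views.

>>> send_rows --deltas '[[[-200,-210,0],0],[[-200,-210,0],0],[[-200,-210,0],0],[[-200,-210,0],0],[[-200,-210,0],0],[[-200,-210,0],0],[[-200,-210,0],0],[[-200,-210,0],0],[[-200,-210,0],0],[[-200,-210,0],0]]' --jaw 0 --newtons 40

```text
t: 1.08
position: [0.3244, 0.3891, 0.2455]
eef_rot: [[-0.958, 0.286, -0.0], [0.286, 0.958, 0.001], [0.0, 0.001, -1.0]]
contact_force: [-0.6, -0.3, 0.1]
opening: 0.0859
grip_force: 0.0
```

```bash
python3 - <<'E'
from h import *
import pickle
s=manip.get_state();print(s['t'],s['position'],s['eef_rot'],np.linalg.norm(s['qd']))
d=snap('wrist','w1.png');pickle.dump(d,open('w1.pkl','wb'))
E
```

```text
1.0833 [0.3244 0.3891 0.2455] [[-0.9583  0.2859 -0.    ]
 [ 0.2859  0.9583  0.0009]
 [ 0.0003  0.0009 -1.    ]] 0.03281199397156175
```

View pics/w1.png

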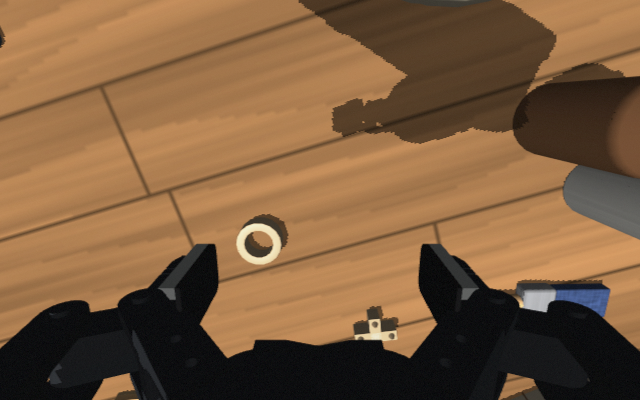

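The wrist view shows the ring at (260,243) and the stilt partly behind the gripper at (376,328). The camera looks past the tool's +x side. I go on to the tall post, standing just beyond it and turned to its faces.

>>> send_rows --deltas '[[[-245,-250,0],42],[[-245,-250,0],42],[[-245,-250,0],42],[[-245,-250,0],42],[[-245,-250,0],42],[[-245,-250,0],42],[[-245,-250,0],42],[[-245,-250,0],42],[[-245,-250,0],42],[[-245,-250,0],42],[[-245,-250,0],42],[[-245,-250,0],42]]'

```text
t: 2.13
position: [0.4876, 0.0809, 0.2449]
eef_rot: [[-0.523, 0.852, -0.001], [0.852, 0.523, 0.0], [0.001, -0.0, -1.0]]
contact_force: [-0.4, 0.9, 0.3]
opening: 0.0852
grip_force: 0.0
```

```bash
python3 - <<'E'
from h import *
import pickle
s=manip.get_state();print(s['t'],s['position'],s['eef_rot'],np.linalg.norm(s['qd']),s['joint_positions'])
d=snap('wrist','w2.png');pickle.dump(d,open('w2.pkl','wb'))
E
```

```text
2.1333 [0.4876 0.0809 0.2449] [[-0.5233  0.8522 -0.0008]
 [ 0.8522  0.5233  0.0005]
 [ 0.0008 -0.0004 -1.    ]] 0.01665175100748905 [-0.5064  0.3239  0.334   1.9108 -0.1315  0.9285  0.4412]
```

View pics/w2.png

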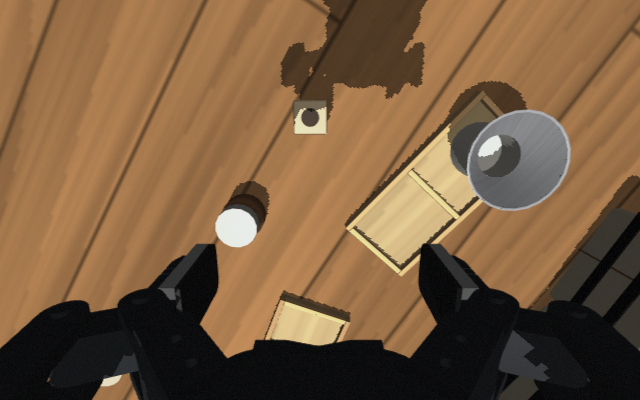

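The wrist view shows the tall post top squarely at x 295–326, y 101–134, with its hole at (310,117). The funnel rim is around (519,160). The glaze bay's outer end corners are near (347,228) and (401,275), with the cross wall at (433,193).

```bash
cat >> h.py <<'E'
def tri(a,ua,b,ub):
    r1,r2=ray(a,ua),ray(b,ub); r1/=np.linalg.norm(r1); r2/=np.linalg.norm(r2)
    t=np.linalg.lstsq(np.c_[r1,-r2],b['c']-a['c'],rcond=None)[0]
    p,q=a['c']+t[0]*r1,b['c']+t[1]*r2
    return (p+q)/2,np.linalg.norm(p-q)*1e3
def blobs(d,box,f,amin=20):
    x0,y0,x1,y1=box; m=np.zeros(d['img'].shape[:2],np.uint8)
    m[y0:y1,x0:x1]=(f(cv2.cvtColor(d['img'],cv2.COLOR_RGB2HSV).astype(int))[y0:y1,x0:x1])*255
    cs,_=cv2.findContours(m,cv2.RETR_EXTERNAL,cv2.CHAIN_APPROX_NONE)
    return [c for c in cs if cv2.contourArea(c)>amin]
E
python3 - <<'E'
from h import *
import pickle
w1,w2=[pickle.load(open(f,'rb')) for f in('w1.pkl','w2.pkl')]
t=snap('top');pickle.dump(t,open('t.pkl','wb'))
# post top in w2: unsaturated bright (also in shadow); hole = dark
for nm,D,box in(('w2',w2,(285,95,335,140)),('t',t,(250,205,275,232))):
    for s in(110,):
        for c in blobs(D,box,lambda h:(h[...,1]<s)&(h[...,2]>90)):
            print(nm,s,cv2.boundingRect(c),cv2.minAreaRect(c))
    for c in blobs(D,box,lambda h:(h[...,2]<95),8): M=cv2.moments(c);print(nm,'dark',M['m10']/M['m00'],M['m01']/M['m00'],M['m00'],cv2.boundingRect(c))
# ring: w1 + top
for nm,D,box in(('w1',w1,(230,210,290,272)),('t',t,(170,230,210,265))):
    for c in blobs(D,box,lambda h:(h[...,1]<110)&(h[...,2]>140)): print(nm,'ring',cv2.boundingRect(c),cv2.fitEllipse(c) if len(c)>5 else '')
# steel funnel rim
for nm,D,box in(('w2',w2,(455,95,585,225)),('t',t,(205,110,262,170))):
    for c in blobs(D,box,lambda h:(h[...,1]<60)&(h[...,2]>60),300): print(nm,'fun',cv2.boundingRect(c),cv2.fitEllipse(cv2.convexHull(c)))
for z in(.06,.07): print(onz(w2,(310.5,117.5),z))
a=cv2.resize(w2['img'][80:300,260:600],None,fx=2.3,fy=2.3,interpolation=cv2.INTER_CUBIC)
cv2.imwrite('pics/w2c.png',cv2.cvtColor(a,cv2.COLOR_RGB2BGR))
E
```

```text
w2 110 (293, 100, 34, 35) ((309.5, 117.0), (34.0, 33.0), 90.0)
w2 dark 309.5504807692308 116.75721153846153 208.0 (302, 108, 16, 18)
w2 dark 319.0036873156342 100.01474926253687 226.0 (295, 95, 38, 25)
t 110 (266, 213, 6, 9) ((268.5, 217.0), (8.0, 5.0), 90.0)
t dark 258.61339421613394 218.26255707762556 438.0 (250, 205, 24, 27)
w1 ring (236, 223, 45, 42) ((258.200439453125, 243.5638885498047), (40.44890213012695, 44.54928970336914), 106.42894744873047)
w2 fun (455, 109, 116, 102) ((512.0986938476562, 157.16726684570312), (102.87024688720703, 117.8662109375), 86.35758209228516)
t fun (205, 110, 57, 60) ((234.4209747314453, 128.70826721191406), (58.4056510925293, 126.3015365600586), 174.64854431152344)
[0.4541 0.1221 0.06  ]
[0.4541 0.1226 0.07  ]
```

View pics/w2c.png

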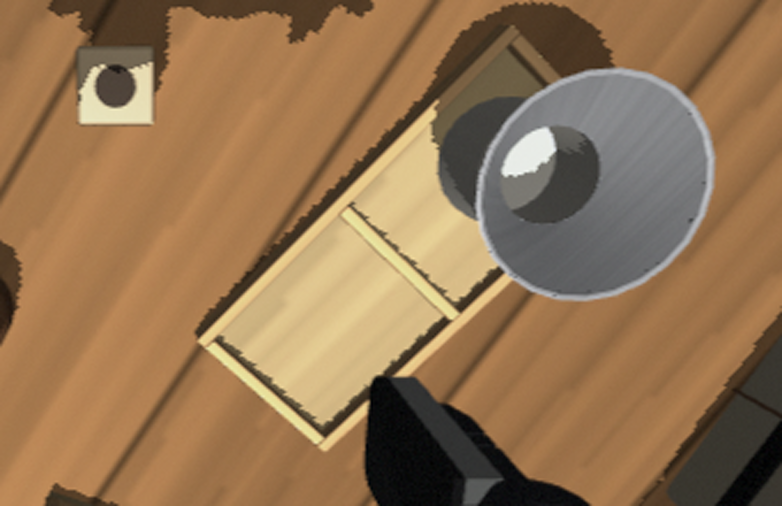

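The crop gives the glaze bay end corners at (347.0,228.7) and (400.4,274.3), the cross-wall ends at (410,172.2) and (458.7,218.3), and the funnel rim centre at (519.1,160.0).

```bash
python3 - <<'E'
from h import *
import pickle
w1,w2,t=[pickle.load(open(f,'rb')) for f in('w1.pkl','w2.pkl','t.pkl')]
print('post',tri(w2,(309.5,117),t,(262.3,216.9)))
print('ring',tri(w1,(258.2,243.5),t,(189,246.5)))
A,B,C,D=[onz(w2,p,.014) for p in((347,228.7),(400.4,274.3),(410,172.2),(458.7,218.3))]
print(A,B,C,D,np.linalg.norm(A-B)); y=((C+D)-(A+B))/2;print('cross dist',np.linalg.norm(y)); y/=np.linalg.norm(y);print('ydir',y,'deg',np.degrees(np.arctan2(y[1],y[0])))
e=(A+B)/2;o=e+.102*y;print('origin',o,'bay',e+.049*y,'jar',o+.06*y)
print('rim',onz(w2,(519.1,160),.085))
# top-view triangulation of corners (crop px/2.19+offset)
T=lambda u,v:(u/2.19+140,v/2.19+120)
for n,p,q in(('A',(347,228.7),T(358,131)),('B',(400.4,274.3),T(373,55)),('rim',(519.1,160),T(209.5,45))): print(n,tri(w2,p,t,q))
E
```

```text
post (array([0.4532, 0.1224, 0.0681]), np.float64(0.2509064658519251))
ring (array([0.3906, 0.2985, 0.0192]), np.float64(0.13861405568242852))
[0.5537 0.0357 0.014 ] [0.6387 0.0202 0.014 ] [0.5767 0.1266 0.014 ] [0.6545 0.112  0.014 ] 0.08643329594762009
cross dist 0.0933971332913376
ydir [0.2073 0.9783 0.    ] deg 78.03855271703817
origin [0.6174 0.1277 0.014 ] bay [0.6064 0.0759 0.014 ] jar [0.6298 0.1864 0.014 ]
rim [0.6263 0.1867 0.085 ]
A (array([0.5533, 0.0348, 0.011 ]), np.float64(2.3769355797527685))
B (array([0.6404, 0.0189, 0.0101]), np.float64(0.6067280000693888))
rim (array([0.6239, 0.1853, 0.0882]), np.float64(1.9212801691897392))
```

>>> send_rows --deltas '[[[53,-7,0],0],[[53,-7,20],0],[[53,-7,60],0],[[53,-7,100],0],[[53,-7,140],0],[[53,-7,165],0],[[53,-7,180],0],[[53,-7,190],0],[[53,-7,195],0],[[53,-7,195],0]]'

```text
t: 3.07
position: [0.4536, 0.1214, 0.0495]
eef_rot: [[-0.523, 0.853, -0.002], [0.853, 0.523, -0.0], [0.001, -0.001, -1.0]]
contact_force: [0.3, -0.2, 0.3]
opening: 0.0852
grip_force: 0.0
```

>>> send_rows --deltas '[[[0,0,0],0],[[0,0,0],0],[[0,0,0],0],[[0,0,0],0],[[0,0,0],0],[[0,0,0],0],[[0,0,0],0],[[0,0,0],0]]' --jaw 1 --newtons 40

```text
t: 3.73
position: [0.4546, 0.1207, 0.051]
eef_rot: [[-0.521, 0.854, 0.001], [0.854, 0.521, 0.001], [-0.0, 0.001, -1.0]]
contact_force: [-0.9, -0.0, 8.0]
opening: 0.0297
grip_force: 39.4
```

Gripped at 29.7 mm. Now I lift and go over the kiln tray for a look.

>>> send_rows --deltas '[[[0,0,-10],0],[[0,0,-40],0],[[0,0,-80],0],[[-25,-2,-115],5],[[-60,-5,-140],10],[[-325,-28,-160],20],[[-325,-28,-160],20],[[-325,-28,-160],20],[[-325,-28,-160],20],[[-325,-28,-160],20],[[-325,-28,-160],20],[[-325,-28,-160],20]]'

```text
t: 4.73
position: [0.6006, -0.1776, 0.211]
eef_rot: [[-0.193, 0.981, 0.002], [0.981, 0.193, -0.003], [-0.004, 0.001, -1.0]]
contact_force: [0.1, -0.3, -0.8]
opening: 0.0296
grip_force: 39.9
```

>>> send_rows --deltas '[[[0,0,0],0],[[0,0,0],0],[[0,0,0],0]]'

```text
t: 4.98
position: [0.5992, -0.1706, 0.2099]
eef_rot: [[-0.198, 0.98, -0.001], [0.98, 0.198, 0.001], [0.001, -0.001, -1.0]]
contact_force: [0.4, 0.3, -1.1]
opening: 0.0295
grip_force: 39.9
```

```bash
python3 - <<'E'
from h import *
import pickle
s=manip.get_state();print(s['t'],s['position'],s['eef_rot'],np.linalg.norm(s['qd']),s['joint_positions'],s['opening'])
d=snap('wrist');pickle.dump(d,open('w3.pkl','wb'))
cv2.imwrite('pics/w3.png',cv2.cvtColor(cv2.resize(d['img'],(800,500),interpolation=cv2.INTER_CUBIC),cv2.COLOR_RGB2BGR))
t=pickle.load(open('t.pkl','rb'))
for p in((449,71),(597,42),(615,121),(465,148),(510,63),(524,130)): print(onz(t,(p[0]/2.19+140,p[1]/2.19+120),.014))
E
```

```text
4.9833 [ 0.5992 -0.1706  0.2099] [[-0.1979  0.9802 -0.001 ]
 [ 0.9802  0.1979  0.0011]
 [ 0.0012 -0.0008 -1.    ]] 0.024851583370509113 [-0.0477  0.5613  0.4089  1.6398 -0.2559  0.9951  0.6449] 0.02952469899559165
[ 0.6202 -0.0662  0.014 ]
[ 0.6542 -0.2321  0.014 ]
[ 0.5631 -0.2479  0.014 ]
[ 0.5324 -0.0828  0.014 ]
[ 0.6296 -0.1342  0.014 ]
[ 0.5528 -0.1478  0.014 ]
```

View pics/w3.png

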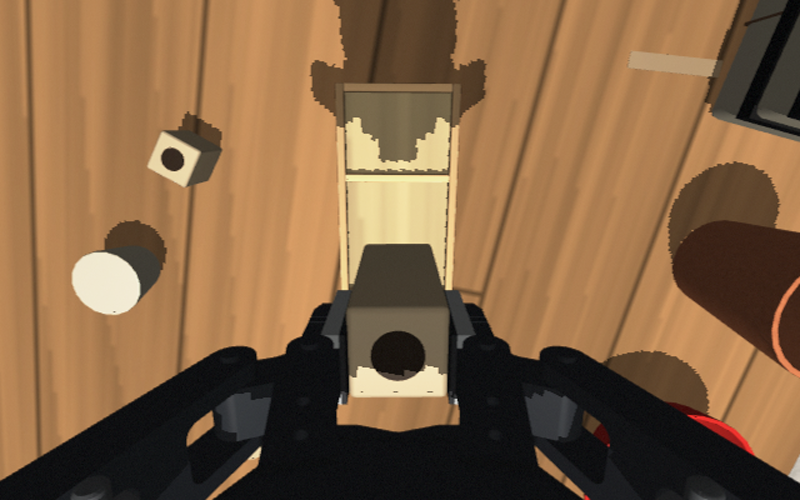

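The kiln tray lies squarely in the view: +y end corners at (336,84) and (462,84) in the enlarged picture, cross wall at row 178, and the post held upright between the pads.

```bash
python3 - <<'E'
from h import *
import pickle
d=pickle.load(open('w3.pkl','rb'));t=pickle.load(open('t.pkl','rb'))
P=[onz(d,(u*.8,v*.8),.014) for u,v in((336,84),(462,84),(345,178),(452,178))]
print(*P,np.linalg.norm(P[0]-P[1]))
m=(P[0]+P[1])/2;c=(P[2]+P[3])/2;y=m-c;print('len(69)',np.linalg.norm(y),np.degrees(np.arctan2(y[1],y[0])))
x=P[1]-P[0];print('xdeg',np.degrees(np.arctan2(x[1],x[0])))
y=np.array([-np.sin(np.radians(11.4)),np.cos(np.radians(11.4)),0]);N=m-.036*y;W=m-.117*y;print('N',N,'W',W,'origin',m-.084*y)
print(tri(d,(336*.8,84*.8),t,(465/2.19+140,148/2.19+120)),tri(d,(462*.8,84*.8),t,(449/2.19+140,71/2.19+120)))
s=manip.get_state();print('tool delta',1e3*(s['eef_rot'].T@(N-s['position'])))
E
```

```text
[ 0.536  -0.0847  0.014 ] [ 0.6256 -0.0667  0.014 ] [ 0.5536 -0.1504  0.014 ] [ 0.6341 -0.1342  0.014 ] 0.09139593280751991
len(69) 0.06788691509333286 101.0576769840466
xdeg 11.324788071728676
N [ 0.5879 -0.111   0.014 ] W [ 0.6039 -0.1904  0.014 ] origin [ 0.5974 -0.158   0.014 ]
(array([ 0.5345, -0.0838,  0.0042]), np.float64(0.4026121076071501)) (array([ 0.6264, -0.0661, -0.0014]), np.float64(3.195595422346398))
tool delta [ 59.9028   0.7589 196.1133]
```

>>> send_rows --deltas '[[[40,1,0],0],[[60,1,0],0],[[60,1,35],0],[[60,1,70],0],[[60,1,100],0],[[60,1,125],0],[[60,1,140],0],[[60,1,147],0],[[60,1,151],0],[[60,1,153],0],[[60,1,153],0],[[60,1,153],0]]'

```text
t: 6.03
position: [0.5894, -0.1125, 0.0584]
eef_rot: [[-0.198, 0.98, 0.002], [0.98, 0.198, -0.0], [-0.0, 0.002, -1.0]]
contact_force: [-1.2, -0.5, -0.6]
opening: 0.0295
grip_force: 40.0
```

```bash
python3 - <<'E'
from h import *
s=manip.get_state();print(s['t'],s['position'],s['contact_force'])
E
```

```text
6.0333 [ 0.5894 -0.1125  0.0584] [-1.186  -0.5062 -0.6305]
```

>>> send_rows --deltas '[[[0,0,1],0],[[0,0,2],0],[[0,0,3],0],[[0,0,3],0]]'

```text
t: 6.37
position: [0.5893, -0.1126, 0.056]
eef_rot: [[-0.197, 0.98, 0.002], [0.98, 0.197, 0.0], [-0.0, 0.002, -1.0]]
contact_force: [-2.8, 2.0, 14.1]
opening: 0.0294
grip_force: 41.9
```

>>> send_rows --deltas '[[[0,0,0],0],[[0,0,0],0],[[0,0,0],0],[[0,0,0],0],[[0,0,0],0],[[0,0,0],0]]' --jaw 0

```text
t: 6.87
position: [0.5888, -0.1125, 0.0542]
eef_rot: [[-0.198, 0.98, -0.0], [0.98, 0.198, -0.0], [0.0, -0.0, -1.0]]
contact_force: [-0.2, -0.0, -0.7]
opening: 0.0857
grip_force: 0.0
```

>>> send_rows --deltas '[[[0,0,-15],0],[[0,0,-50],0],[[0,0,-90],0],[[0,0,-130],0],[[-60,0,-170],0],[[-60,0,-170],0],[[-60,0,-170],0],[[-60,0,-170],0]]'

```text
t: 7.53
position: [0.6008, -0.1733, 0.2253]
eef_rot: [[-0.195, 0.981, 0.002], [0.981, 0.195, -0.001], [-0.002, 0.002, -1.0]]
contact_force: [-0.7, 0.5, -1.1]
opening: 0.085
grip_force: 0.0
```

```bash
python3 - <<'E'
from h import *
import pickle
s=manip.get_state();print(s['t'],s['position'],s['eef_rot'],s['joint_positions'])
d=snap('wrist','w4.png');pickle.dump(d,open('w4.pkl','wb'))
for c in blobs(d,(230,30,420,240),lambda h:(h[...,2]<75),60): print(cv2.boundingRect(c),cv2.contourArea(c))
E
```

```text
7.5333 [ 0.6008 -0.1733  0.2253] [[-0.1947  0.9809  0.0021]
 [ 0.9809  0.1947 -0.0011]
 [-0.0015  0.0018 -1.    ]] [-0.0513  0.5494  0.4201  1.617  -0.2511  1.0266  0.6402]
(309, 94, 19, 20) 283.5
(363, 37, 29, 61) 935.5
(332, 30, 28, 34) 698.0
(292, 30, 15, 34) 224.5
```

View pics/w4.png

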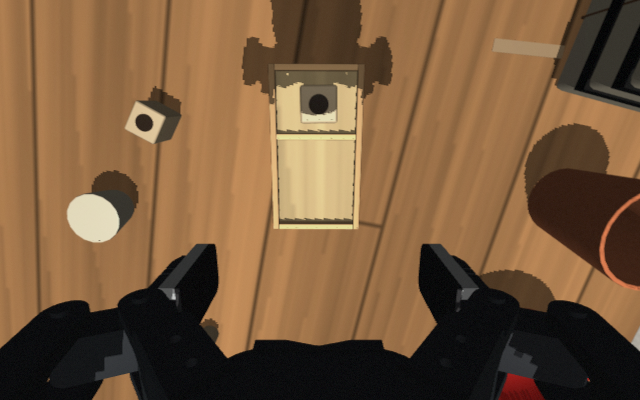

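The post stands upright in the narrow bay: top at x 300–337, y 85–123, hole at (318,104). The wide bay's end corners are (272.5,228) and (359,228), with the cross wall at row 136. Next is the ring.

>>> send_rows --deltas '[[[504,-114,0],35],[[504,-114,0],35],[[504,-114,0],35],[[504,-114,0],35],[[504,-114,0],35],[[504,-114,0],35],[[504,-114,0],35],[[504,-114,0],35],[[504,-114,0],35],[[504,-114,0],35],[[504,-114,0],35],[[504,-114,0],35]]'

```text
t: 8.58
position: [0.3933, 0.2872, 0.2234]
eef_rot: [[0.399, 0.917, -0.002], [0.917, -0.399, -0.001], [-0.002, -0.001, -1.0]]
contact_force: [0.8, 1.0, -0.2]
opening: 0.0855
grip_force: 0.0
```

>>> send_rows --deltas '[[[0,0,0],0],[[0,0,0],0],[[0,0,0],0],[[0,0,0],0]]'

```text
t: 8.92
position: [0.3961, 0.2839, 0.2239]
eef_rot: [[0.401, 0.916, -0.001], [0.916, -0.401, -0.001], [-0.001, -0.0, -1.0]]
contact_force: [-0.2, -0.8, -0.8]
opening: 0.0858
grip_force: 0.0
```

```bash
python3 - <<'E'
from h import *
import pickle
d=pickle.load(open('w4.pkl','rb'))
a,b,c,e=[onz(d,p,.014) for p in((272.5,228.5),(359.5,228.5),(276,136),(355,136))]
m=(a+b)/2;k=(c+e)/2;y=k-m;print(np.linalg.norm(a-b),'93?',np.linalg.norm(y));y/=np.linalg.norm(y);print(np.degrees(np.arctan2(y[1],y[0])),'wide',m+.051*y,'post',onz(d,(318.5,104),.075),onz(d,(318.5,104),.075)-(m+.132*y))
s=manip.get_state();print(s['t'],s['position'],s['eef_rot'],s['joint_positions'])
print('delta',1e3*s['eef_rot'].T@(np.array([.3906,.2985,.021])-s['position']))
E
```

```text
0.09367987347912396 93? 0.09870804964560195
101.34468195206416 wide [ 0.6015 -0.1884  0.014 ] post [ 0.5888 -0.1102  0.075 ] [ 0.0032 -0.0013  0.061 ]
8.9167 [0.3961 0.2839 0.2239] [[ 0.4014  0.9159 -0.0006]
 [ 0.9159 -0.4014 -0.0009]
 [-0.0011 -0.0002 -1.    ]] [-1.1648  0.38    0.6232  1.9633 -0.2828  0.8857 -0.8073]
delta [ 11.378  -10.8038 202.8731]
```

>>> send_rows --deltas '[[[11,-11,20],0],[[11,-11,60],0],[[11,-11,100],0],[[11,-11,140],0],[[11,-11,170],0],[[11,-11,190],0],[[11,-11,199],0],[[11,-11,203],0],[[11,-11,203],0]]'

```text
t: 9.67
position: [0.391, 0.2986, 0.0213]
eef_rot: [[0.402, 0.916, -0.0], [0.916, -0.402, -0.0], [-0.001, -0.0, -1.0]]
contact_force: [-0.3, 1.0, -0.8]
opening: 0.0855
grip_force: 0.0
```

>>> send_rows --deltas '[[[0,0,0],0],[[0,0,0],0],[[0,0,0],0],[[0,0,0],0],[[0,0,0],0],[[0,0,0],0]]' --jaw 1 --newtons 40

```text
t: 10.17
position: [0.391, 0.3, 0.0228]
eef_rot: [[0.401, 0.916, 0.002], [0.916, -0.401, 0.002], [0.002, 0.001, -1.0]]
contact_force: [-1.6, -1.5, 13.3]
opening: 0.0492
grip_force: 39.3
```

>>> send_rows --deltas '[[[0,0,-5],0],[[0,0,-25],0],[[0,0,-60],0],[[0,0,-100],0],[[0,0,-140],0],[[0,0,-165],0],[[0,0,-170],0]]'

```text
t: 10.75
position: [0.3921, 0.3003, 0.1961]
eef_rot: [[0.4, 0.916, 0.005], [0.916, -0.4, 0.005], [0.007, 0.002, -1.0]]
contact_force: [0.0, 0.3, -0.9]
opening: 0.0492
grip_force: 42.0
```

```bash
python3 - <<'E'
from h import *
d=snap('wrist');s=manip.get_state();print(s['t'],s['position'],s['opening'],s['grip_force'])
cv2.imwrite('pics/w5.png',cv2.cvtColor(cv2.resize(d['img'][180:400,160:480],None,fx=2,fy=2),cv2.COLOR_RGB2BGR))
E
```

```text
10.8 [0.3916 0.3004 0.1948] 0.04991092000240154 42.016953360289335
```

View pics/w5.png

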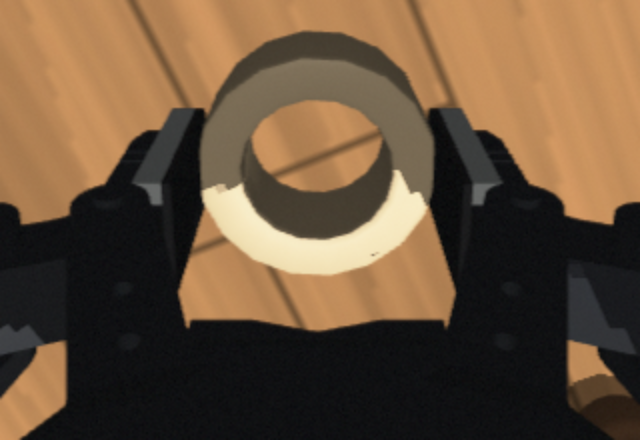

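The ring is held flat between the pads, with its top face centred at (318,166) in the crop. I compute its offset from the tool axis and place it with the jaws diagonal to the bay, which clears the walls and the post.

```bash
python3 - <<'E'
from h import *
d=snap('wrist');s=manip.get_state();R=s['eef_rot'];p=s['position']
r=onz(d,(319,263),p[2]);o=R.T@(r-p)*1e3;print('ring off tool mm',o, p)
cs=blobs(d,(240,190,400,330),lambda h:(h[...,1]<120)&(h[...,2]>80));print([cv2.boundingRect(c) for c in cs])
a=np.radians(10);Z=np.array([[np.cos(a),-np.sin(a),0],[np.sin(a),np.cos(a),0],[0,0,1]]);R2=R@Z
for off in (o,0*o):
    tcp=np.array([.6027,-.1894,p[2]])-R2@(off*[1,1,0])/1e3
    print(tcp,'delta',1e3*R.T@(tcp-p))
E
```

```text
ring off tool mm [0.7612 0.6636 0.0031] [0.3907 0.3001 0.1928]
[(260, 208, 117, 110)]
[ 0.6017 -0.1897  0.1928] delta [-364.674   389.1238   -0.9983]
[ 0.6027 -0.1894  0.1928] delta [-364.0395  389.9095   -0.9983]
```

>>> send_rows --deltas '[[[-365,389,0],10],[[-365,389,0],10],[[-365,389,0],10],[[-365,389,0],10],[[-365,389,0],10],[[-365,389,0],10],[[-365,389,0],10],[[-365,389,0],10],[[-365,389,0],10],[[-365,389,0],10],[[-365,389,0],10],[[-365,389,0],10]]'

```text
t: 11.85
position: [0.5872, -0.1617, 0.1892]
eef_rot: [[0.553, 0.833, -0.003], [0.833, -0.553, 0.001], [-0.001, -0.003, -1.0]]
contact_force: [0.2, 1.3, -0.5]
opening: 0.0497
grip_force: 42.0
```

>>> send_rows --deltas '[[[0,0,0],0],[[0,0,0],0],[[0,0,0],0],[[0,0,0],0]]'

```text
t: 12.18
position: [0.587, -0.1585, 0.1901]
eef_rot: [[0.552, 0.834, -0.002], [0.834, -0.552, 0.001], [-0.0, -0.003, -1.0]]
contact_force: [0.3, 1.2, -0.5]
opening: 0.0492
grip_force: 42.0
```

```bash
python3 - <<'E'
from h import *
s=manip.get_state();R=s['eef_rot'];p=s['position'];print(s['t'],p,R[:,1],s['opening'],s['joint_positions'])
print(1e3*R.T@(np.array([.6017,-.1897,.0285])-p))
E
```

```text
12.1833 [ 0.587  -0.1585  0.1901] [ 0.8337 -0.5523 -0.0025] 0.049211754505316355 [-0.171   0.5966  0.5885  1.7071 -0.3913  0.9603 -0.0186]
[-17.9317  29.8882 161.482 ]
```

>>> send_rows --deltas '[[[-18,30,0],0],[[-18,30,20],0],[[-18,30,60],0],[[-18,30,100],0],[[-18,30,130],0],[[-18,30,148],0],[[-18,30,155],0],[[-18,30,158],0],[[-18,30,160],0],[[-18,30,161],0],[[-18,30,161],0]]'

```text
t: 13.1
position: [0.6034, -0.1917, 0.0315]
eef_rot: [[0.553, 0.833, 0.002], [0.833, -0.553, -0.0], [0.001, 0.002, -1.0]]
contact_force: [0.5, 0.4, -0.0]
opening: 0.0493
grip_force: 42.0
```

>>> send_rows --deltas '[[[0,0,1],0],[[0,0,2],0],[[0,0,3],0],[[0,0,4],0],[[0,0,4],0]]'

```text
t: 13.52
position: [0.603, -0.1918, 0.0279]
eef_rot: [[0.554, 0.833, 0.001], [0.833, -0.554, 0.0], [0.001, 0.001, -1.0]]
contact_force: [-4.4, 1.6, 15.3]
opening: 0.0498
grip_force: 43.5
```

>>> send_rows --deltas '[[[0,0,0],0],[[0,0,0],0],[[0,0,0],0],[[0,0,0],0]]' --jaw 0.32

```text
t: 13.85
position: [0.6026, -0.1917, 0.0262]
eef_rot: [[0.553, 0.833, -0.0], [0.833, -0.553, -0.0], [-0.0, -0.0, -1.0]]
contact_force: [-0.4, 0.6, 0.0]
opening: 0.0583
grip_force: 0.0
```

>>> send_rows --deltas '[[[0,0,-10],0],[[0,0,-40],0],[[0,0,-80],0],[[0,0,-120],0],[[0,0,-160],0],[[0,0,-190],0],[[0,0,-190],0]]'

```text
t: 14.43
position: [0.6049, -0.1936, 0.2238]
eef_rot: [[0.554, 0.832, 0.01], [0.832, -0.554, -0.003], [0.003, 0.01, -1.0]]
contact_force: [0.7, -1.2, -0.6]
opening: 0.0581
grip_force: 0.0
```

```bash
python3 - <<'E'
from h import *
import pickle
s=manip.get_state();print(s['t'],s['position'],s['eef_rot'],s['joint_positions'],s['opening'])
d=snap('top');a=cv2.resize(d['img'][120:265,140:505],None,fx=2.19,fy=2.19,interpolation=cv2.INTER_CUBIC)
e=snap('wrist');pickle.dump(e,open('w6.pkl','wb'))
b=cv2.resize(e['img'],None,fx=.8,fy=.8)[:,:]
b=cv2.copyMakeBorder(b[:280],0,0,0,799-512,cv2.BORDER_CONSTANT)
cv2.imwrite('pics/c6.png',cv2.cvtColor(np.vstack([a,b]),cv2.COLOR_RGB2BGR))
E
```

```text
14.4333 [ 0.6049 -0.1936  0.2238] [[ 0.5541  0.8324  0.0097]
 [ 0.8325 -0.5541 -0.0031]
 [ 0.0028  0.0098 -0.9999]] [-0.121   0.5973  0.6055  1.6036 -0.3791  1.0497  0.004 ] 0.05808874673331962
```

View pics/c6.png

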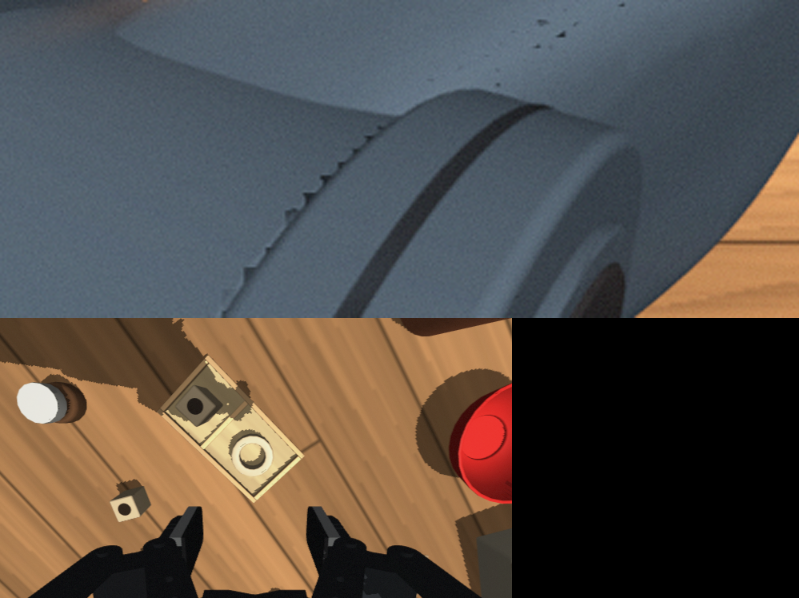

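The lower half of the picture shows the kiln kit done: post upright in the narrow bay (195,400) and ring flat in the wide bay (251,453), both clear of the walls. The short post and glaze jar are untouched. Next is the stilt.

>>> send_rows --deltas '[[[404,-351,0],-21],[[404,-351,0],-21],[[404,-351,0],-21],[[404,-351,0],-21],[[404,-351,0],-21],[[404,-351,0],-21],[[404,-351,0],-21],[[404,-351,0],-21],[[404,-351,0],-21],[[404,-351,0],-21],[[404,-351,0],-21],[[404,-351,0],-21]]' --jaw 0

```text
t: 15.53
position: [0.5369, 0.3059, 0.215]
eef_rot: [[0.218, 0.976, -0.002], [0.976, -0.218, -0.001], [-0.002, -0.002, -1.0]]
contact_force: [1.6, -0.6, 0.7]
opening: 0.0856
grip_force: 0.0
```

>>> send_rows --deltas '[[[0,0,0],0],[[0,0,0],0],[[0,0,0],0],[[0,0,0],0]]'

```text
t: 15.87
position: [0.5385, 0.3022, 0.2157]
eef_rot: [[0.22, 0.975, -0.001], [0.975, -0.22, -0.002], [-0.002, -0.0, -1.0]]
contact_force: [-0.4, -0.0, 0.6]
opening: 0.0855
grip_force: 0.0
```

```bash
python3 - <<'E'
from h import *
import pickle
s=manip.get_state();print(s['t'],s['position'],s['eef_rot'],s['joint_positions'])
e=snap('wrist','w7.png');pickle.dump(e,open('w7.pkl','wb'))
u=proj(e,(.5495,.3957,.02));print(u);x,y=map(int,u)
for c in blobs(e,(max(0,x-60),max(0,y-60),x+60,y+60),lambda h:(h[...,1]<120)&(h[...,2]>80),100): print(cv2.contourArea(c),cv2.minAreaRect(c))
E
```

```text
15.8667 [0.5385 0.3022 0.2157] [[ 0.2204  0.9754 -0.0008]
 [ 0.9754 -0.2204 -0.0016]
 [-0.0017 -0.0005 -1.    ]] [-0.9045  0.5668  0.5199  1.6492 -0.3187  1.0126 -0.5034]
[307.5627  70.0174]
1544.5 ((306.976318359375, 68.47836303710938), (53.13884735107422, 51.790313720703125), 42.397438049316406)
```

View pics/w7.png

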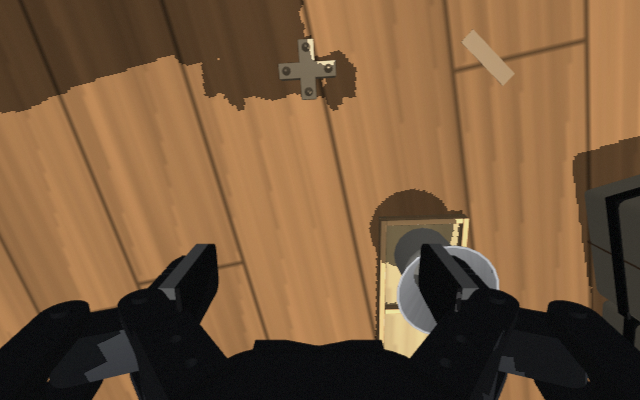

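The stilt is at (307,69), its arms about 3° off the picture's axes. The glaze tray's +y end is visible at right, around (425,220).

```bash
python3 - <<'E'
from h import *
import pickle
e=pickle.load(open('w7.pkl','rb'));t=pickle.load(open('t.pkl','rb'))
print(tri(e,(307,68.5),t,(152.8,180.3)))
s=manip.get_state();p=onz(e,(307,68.5),.022);p[2]=.021;print(p,1e3*s['eef_rot'].T@(p-s['position']))
E
```

```text
(array([0.5492, 0.3975, 0.0162]), np.float64(0.1908367618707517))
[0.5493 0.3969 0.021 ] [ 94.9601 -10.5516 194.9008]
```

>>> send_rows --deltas '[[[95,-10,0],-3],[[95,-10,0],-3],[[95,-10,20],-3],[[95,-10,60],-3],[[95,-10,100],-3],[[95,-10,140],-3],[[95,-10,170],-3],[[95,-10,186],-3],[[95,-10,192],-3],[[95,-10,195],-3],[[95,-10,195],-3]]'

```text
t: 16.83
position: [0.5502, 0.3983, 0.0218]
eef_rot: [[0.168, 0.986, 0.001], [0.986, -0.168, -0.0], [0.0, 0.001, -1.0]]
contact_force: [1.3, 0.2, 0.6]
opening: 0.0854
grip_force: 0.0
```

>>> send_rows --deltas '[[[0,0,0],0],[[0,0,0],0],[[0,0,0],0],[[0,0,0],0],[[0,0,0],0],[[0,0,0],0]]' --jaw 1 --newtons 30

```text
t: 17.33
position: [0.55, 0.3995, 0.0229]
eef_rot: [[0.167, 0.986, 0.002], [0.986, -0.167, 0.001], [0.002, 0.001, -1.0]]
contact_force: [-1.0, -0.9, 6.4]
opening: 0.051
grip_force: 30.7
```

>>> send_rows --deltas '[[[0,0,-10],0],[[0,0,-40],0],[[0,0,-80],0],[[0,0,-120],0],[[0,0,-160],0],[[-310,109,-175],-44],[[-310,109,-175],-44],[[-310,109,-175],-44],[[-310,109,-175],-44],[[-310,109,-175],-44],[[-310,109,-175],-44],[[-310,109,-175],-44]]'

```text
t: 18.33
position: [0.5989, 0.1097, 0.1961]
eef_rot: [[-0.571, 0.821, 0.001], [0.821, 0.571, 0.0], [-0.001, 0.001, -1.0]]
contact_force: [2.2, 0.0, -0.8]
opening: 0.0509
grip_force: 31.9
```

```bash
python3 - <<'E'
from h import *
import pickle
s=manip.get_state();print(s['t'],s['position'],s['eef_rot'],s['joint_positions'],s['opening'])
e=snap('wrist','w8.png');pickle.dump(e,open('w8.pkl','wb'))
E
```

```text
18.3333 [0.5989 0.1097 0.1961] [[-0.5712  0.8208  0.0015]
 [ 0.8208  0.5712  0.0002]
 [-0.0007  0.0013 -1.    ]] [-0.4245  0.5354  0.2627  1.6942 -0.1656  0.9323  0.5098] 0.05086079775523412
```

View pics/w8.png

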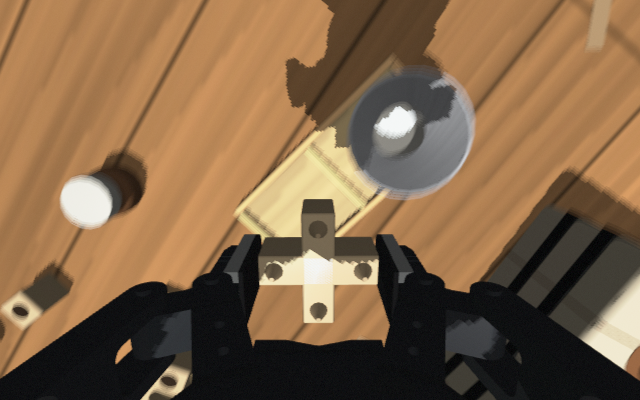

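The stilt is held level and points up, centred at about (318,268). The bay's end corner is near (236,212), and the funnel is around (411,132), blurred by motion. I settle and remeasure numerically.

>>> send_rows --deltas '[[[0,0,0],0],[[0,0,0],0],[[0,0,0],0],[[0,0,0],0]]'

```text
t: 18.72
position: [0.5985, 0.1138, 0.1948]
eef_rot: [[-0.567, 0.824, 0.0], [0.824, 0.567, 0.001], [0.001, 0.0, -1.0]]
contact_force: [0.1, 1.1, -0.6]
opening: 0.0509
grip_force: 31.9
```

```bash
python3 - <<'E'
from h import *
import pickle
s=manip.get_state();print(s['t'],s['position'],s['eef_rot'][:,1])
e=snap('wrist');pickle.dump(e,open('w9.pkl','wb'));w2=pickle.load(open('w2.pkl','rb'))
u=proj(e,(.6263,.1867,.085));print('rim pred',u);x,y=map(int,u)
for c in blobs(e,(x-75,y-75,x+75,y+75),lambda h:(h[...,1]<50)&(h[...,2]>55),800):
    h=cv2.convexHull(c);E=cv2.fitEllipse(h);print(cv2.boundingRect(c),E);print(onz(e,E[0],.085),tri(e,E[0],w2,(519.1,160)))
print('A pred',proj(e,(.5537,.0357,.014)))
p=s['position'];T=np.array([.6055,.076,.0275]);print(1e3*s['eef_rot'].T@(T-p))
E
```

```text
18.7167 [0.5985 0.1138 0.1948] [0.8239 0.5667 0.0004]
rim pred [409.8358 134.188 ]
(347, 70, 127, 128) ((409.7198791503906, 133.06346130371094), (122.47010040283203, 131.49864196777344), 41.8851318359375)
[0.6257 0.1873 0.085 ] (array([0.6255, 0.1868, 0.0862]), np.float64(0.6647659029630498))
A pred [234.2831 214.5164]
[-35.1414 -15.7343 167.2742]
```

>>> send_rows --deltas '[[[-35,-16,0],0],[[-35,-16,20],0],[[-35,-16,60],0],[[-35,-16,100],0],[[-35,-16,135],0],[[-35,-16,153],0],[[-35,-16,160],0],[[-35,-16,163],0],[[-35,-16,165],0],[[-35,-16,165],0],[[-35,-16,165],0]]'

```text
t: 19.68
position: [0.6063, 0.0743, 0.031]
eef_rot: [[-0.565, 0.825, 0.002], [0.825, 0.565, 0.0], [-0.001, 0.002, -1.0]]
contact_force: [0.1, 0.3, -0.2]
opening: 0.0509
grip_force: 31.9
```

>>> send_rows --deltas '[[[0,0,1],0],[[0,0,2],0],[[0,0,3],0],[[0,0,3],0]]'

```text
t: 20.02
position: [0.6059, 0.0741, 0.0279]
eef_rot: [[-0.565, 0.825, 0.001], [0.825, 0.565, 0.001], [-0.0, 0.001, -1.0]]
contact_force: [-1.8, 0.5, 11.9]
opening: 0.0509
grip_force: 32.9
```

>>> send_rows --deltas '[[[0,0,0],0],[[0,0,0],0],[[0,0,0],0],[[0,0,0],0]]' --jaw 0.32

```text
t: 20.35
position: [0.6054, 0.074, 0.0265]
eef_rot: [[-0.565, 0.825, -0.0], [0.825, 0.565, -0.0], [-0.0, -0.0, -1.0]]
contact_force: [-1.2, -0.4, -0.8]
opening: 0.0583
grip_force: 0.0
```

>>> send_rows --deltas '[[[0,0,-10],0],[[0,0,-40],0],[[0,0,-80],0],[[0,0,-120],0],[[0,0,-160],0],[[0,0,-190],0],[[0,0,-190],0],[[0,0,-190],0]]'

```text
t: 21.02
position: [0.6062, 0.074, 0.2192]
eef_rot: [[-0.565, 0.825, 0.004], [0.825, 0.565, 0.001], [-0.002, 0.004, -1.0]]
contact_force: [-0.3, 0.7, 0.0]
opening: 0.0581
grip_force: 0.0
```

```bash
python3 - <<'E'
from h import *
import pickle
s=manip.get_state();R=s['eef_rot'];p=s['position'];print(s['t'],p,R,s['joint_positions'],s['opening'])
t=pickle.load(open('t.pkl','rb'))
c=onz(t,(489.5,196),.026);print('cyl',c)
# view pose: tool x turned to 90deg off; TCP 60mm along -toolx from cylinder
for turn in (20,30,40):
    a=np.radians(turn);R2=R@np.array([[np.cos(a),-np.sin(a),0],[np.sin(a),np.cos(a),0],[0,0,1]])
    v=c-.06*R2[:,0];v[2]=p[2];print(turn,v,1e3*R.T@(v-p),R2[:,0])
E
```

```text
21.0167 [0.6062 0.074  0.2192] [[-0.5648  0.8252  0.0043]
 [ 0.8252  0.5648  0.001 ]
 [-0.0016  0.0041 -1.    ]] [-0.3728  0.5144  0.2756  1.663  -0.1622  0.9822  0.5588] 0.05810506602856745
cyl [ 0.51  -0.403  0.026]
20 [ 0.5249 -0.4611  0.2192] [-395.6213 -369.3519   -0.8705] [-0.2485  0.9686 -0.0001]
30 [ 0.5146 -0.4628  0.2192] [-391.2013 -378.8305   -0.9162] [-0.0766  0.9971  0.0006]
40 [ 0.5041 -0.4627  0.2192] [-385.2026 -387.3976   -0.9607] [0.0977 0.9952 0.0014]
```

>>> send_rows --deltas '[[[-391,-379,0],30],[[-391,-379,0],30],[[-391,-379,0],30],[[-391,-379,0],30],[[-391,-379,0],30],[[-391,-379,0],30],[[-391,-379,0],30],[[-391,-379,0],30],[[-391,-379,0],30],[[-391,-379,0],30],[[-391,-379,0],30],[[-391,-379,0],30]]' --jaw 0

```text
t: 22.02
position: [0.5198, -0.4202, 0.2152]
eef_rot: [[-0.077, 0.997, -0.002], [0.997, 0.077, 0.002], [0.002, -0.002, -1.0]]
contact_force: [1.3, -0.7, 0.9]
opening: 0.0852
grip_force: 0.0
```

>>> send_rows --deltas '[[[0,0,0],0],[[0,0,0],0],[[0,0,0],0],[[0,0,0],0]]'

```text
t: 22.35
position: [0.5216, -0.417, 0.2157]
eef_rot: [[-0.078, 0.997, -0.001], [0.997, 0.078, 0.002], [0.002, -0.001, -1.0]]
contact_force: [0.1, 0.8, 0.3]
opening: 0.0855
grip_force: 0.0
```

```bash
python3 - <<'E'
from h import *
import pickle
s=manip.get_state();R=s['eef_rot'];p=s['position'];print(s['t'],p,R[:,1],s['joint_positions'])
e=snap('wrist','w10.png');t=pickle.load(open('t.pkl','rb'))
x,y=map(int,proj(e,(.51,-.403,.026)));print(x,y)
for c in blobs(e,(max(0,x-50),max(0,y-50),x+50,y+50),lambda h:(h[...,1]<115)&(h[...,2]>120),60):
    E=cv2.fitEllipse(c);print(cv2.contourArea(c),cv2.boundingRect(c),E);q=onz(e,E[0],.026);print(q,tri(e,E[0],t,(489.5,195.5)));q[2]=.019;print(1e3*R.T@(q-p))
a=e['img'][max(0,y-100):y+100,max(0,x-100):x+100]
top=snap('top')['img'][120:265,140:505]
a=cv2.resize(a,(390,390));b=cv2.resize(top,(790,200)) ; 
cv2.imwrite('pics/c10.png',cv2.cvtColor(np.vstack([b,cv2.copyMakeBorder(a,0,0,0,400,cv2.BORDER_CONSTANT)]),cv2.COLOR_RGB2BGR))
E
```

```text
22.35 [ 0.5216 -0.417   0.2157] [ 0.9969  0.0784 -0.0008] [ 0.3713  0.6227  0.4101  1.5059 -0.2691  1.0709  0.9212]
307 157
360.5 (298, 148, 23, 22) ((308.622802734375, 158.3871307373047), (21.02675437927246, 21.970958709716797), 96.8771743774414)
[ 0.511  -0.4033  0.026 ] (array([ 0.5111, -0.4032,  0.0258]), np.float64(0.28854535767007133))
[ 14.1202  -9.2749 196.71  ]
```

View pics/c10.png

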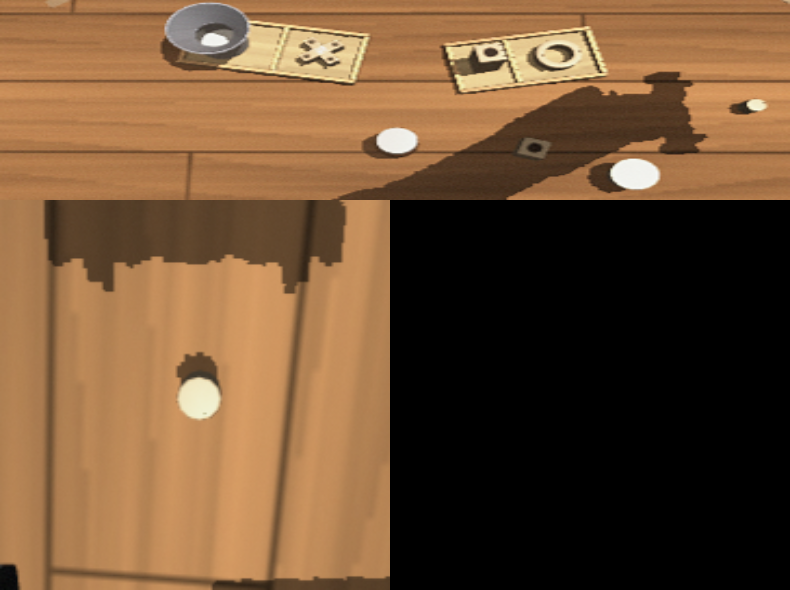

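The top view shows the stilt in the glaze bay and the post and ring in the kiln tray, with the bystanders in place. The cylinder is at (308.6,158.4) in the wrist view; its top measures 25.8 mm up.

>>> send_rows --deltas '[[[14,-9,20],0],[[14,-9,60],0],[[14,-9,100],0],[[14,-9,140],0],[[14,-9,170],0],[[14,-9,186],0],[[14,-9,192],0],[[14,-9,195],0],[[14,-9,195],0]]'

```text
t: 23.2
position: [0.5116, -0.4053, 0.0221]
eef_rot: [[-0.078, 0.997, 0.0], [0.997, 0.078, -0.0], [-0.0, 0.0, -1.0]]
contact_force: [-0.2, 0.1, 0.6]
opening: 0.0856
grip_force: 0.0
```

>>> send_rows --deltas '[[[0,0,0],0],[[0,0,0],0],[[0,0,0],0],[[0,0,0],0],[[0,0,0],0],[[0,0,0],0],[[0,0,0],0],[[0,0,0],0]]' --jaw 1 --newtons 30

```text
t: 23.87
position: [0.5112, -0.4057, 0.0222]
eef_rot: [[-0.077, 0.997, 0.001], [0.997, 0.077, -0.0], [-0.0, 0.001, -1.0]]
contact_force: [-1.2, 1.0, 6.2]
opening: 0.0211
grip_force: 29.2
```

>>> send_rows --deltas '[[[0,0,-5],0],[[0,0,-25],0],[[0,0,-60],0],[[0,0,-100],0],[[0,0,-140],0],[[0,0,-180],0],[[0,0,-200],0],[[0,0,-200],0],[[0,0,-200],0]]'

```text
t: 24.62
position: [0.5113, -0.4058, 0.2231]
eef_rot: [[-0.077, 0.997, 0.002], [0.997, 0.077, -0.001], [-0.002, 0.002, -1.0]]
contact_force: [-0.2, 0.1, -0.6]
opening: 0.0209
grip_force: 29.4
```

```bash
python3 - <<'E'
from h import *
s=manip.get_state();R=s['eef_rot'];p=s['position'];print(s['t'],p,R[:,1],s['opening'])
e=snap('wrist')
for c in blobs(e,(270,220,370,330),lambda h:(h[...,1]<115)&(h[...,2]>60),60):print(cv2.contourArea(c),cv2.boundingRect(c))
print('axis px',proj(e,p+[0,0,.005]))
print(1e3*R.T@(np.array([.6256,.187,.2])-p))
E
```

```text
24.6167 [ 0.5113 -0.4058  0.2231] [0.9971 0.0767 0.0022] 0.02085268477613505
185.5 (330, 312, 24, 18)
240.0 (328, 295, 17, 18)
2670.0 (293, 220, 51, 68)
axis px [318.8643 271.6254]
[582.3759 159.3244  22.5303]
```

>>> send_rows --deltas '[[[580,159,0],0],[[580,159,0],0],[[580,159,0],0],[[580,159,0],0],[[580,159,0],0],[[580,159,0],0],[[580,159,0],0],[[580,159,0],0],[[580,159,0],0],[[580,159,0],0],[[580,159,0],0],[[580,159,0],0]]'

```text
t: 25.67
position: [0.6049, 0.0875, 0.2198]
eef_rot: [[-0.077, 0.997, -0.003], [0.997, 0.077, -0.001], [-0.001, -0.003, -1.0]]
contact_force: [0.6, -0.8, 0.3]
opening: 0.0206
grip_force: 29.5
```

>>> send_rows --deltas '[[[0,0,0],0],[[0,0,0],0],[[0,0,0],0],[[0,0,0],0]]'

```text
t: 26.0
position: [0.6053, 0.0835, 0.2208]
eef_rot: [[-0.074, 0.997, -0.001], [0.997, 0.074, -0.001], [-0.001, -0.002, -1.0]]
contact_force: [0.6, -1.9, 0.3]
opening: 0.0204
grip_force: 29.5
```

```bash
python3 - <<'E'
from h import *
s=manip.get_state();R=s['eef_rot'];p=s['position'];print(s['t'],p,R[:,1],s['opening'],1e3*R.T@(np.array([.6256,.1845,.105])-p))
E
```

```text
26.0 [0.6053 0.0835 0.2208] [ 0.9972  0.0745 -0.0016] 0.0204137332654247 [ 99.3375  27.9075 115.6612]
```

>>> send_rows --deltas '[[[40,11,0],0],[[80,22,0],0],[[99,28,0],0],[[99,28,0],0],[[99,28,30],0],[[99,28,65],0],[[99,28,95],0],[[99,28,112],0],[[99,28,121],0],[[99,28,127],0],[[99,28,128],0],[[99,28,128],0]]'

```text
t: 27.0
position: [0.6268, 0.1856, 0.0944]
eef_rot: [[-0.076, 0.997, 0.001], [0.997, 0.076, 0.0], [0.0, 0.001, -1.0]]
contact_force: [0.1, -0.9, 0.1]
opening: 0.0205
grip_force: 29.5
```

>>> send_rows --deltas '[[[0,0,0],0],[[0,0,0],0],[[0,0,0],0]]'

```text
t: 27.25
position: [0.6266, 0.1864, 0.0946]
eef_rot: [[-0.077, 0.997, 0.001], [0.997, 0.077, 0.001], [0.0, 0.001, -1.0]]
contact_force: [-0.1, -0.4, -1.4]
opening: 0.0208
grip_force: 29.5
```

>>> send_rows --deltas '[[[-2,-1,1],0],[[-2,-1,1],0],[[-2,-1,1],0]]'

```text
t: 27.5
position: [0.6253, 0.184, 0.0927]
eef_rot: [[-0.076, 0.997, 0.0], [0.997, 0.076, -0.0], [-0.0, 0.0, -1.0]]
contact_force: [-0.1, -0.3, -0.3]
opening: 0.0209
grip_force: 29.5
```

>>> send_rows --deltas '[[[0,0,0],0],[[0,0,0],0],[[0,0,0],0],[[0,0,0],0],[[0,0,0],0],[[0,0,0],0]]' --jaw 0.62

```text
t: 28.0
position: [0.6254, 0.1842, 0.0926]
eef_rot: [[-0.077, 0.997, 0.0], [0.997, 0.077, -0.0], [-0.0, 0.0, -1.0]]
contact_force: [0.8, 0.0, -0.6]
opening: 0.0325
grip_force: 0.0
```

>>> send_rows --deltas '[[[0,0,-20],0],[[0,0,-60],0],[[0,0,-100],0],[[0,0,-140],0],[[-60,0,-160],0],[[-60,0,-160],0],[[-60,0,-160],0],[[-60,0,-160],0]]'

```text
t: 28.67
position: [0.6303, 0.1225, 0.2535]
eef_rot: [[-0.074, 0.997, 0.001], [0.997, 0.074, 0.0], [-0.0, 0.001, -1.0]]
contact_force: [0.4, 1.6, -0.2]
opening: 0.0323
grip_force: 0.0
```

```bash
python3 - <<'E'
from h import *
s=manip.get_state();print(s['t'],s['position'],s['opening'])
e=snap('wrist');x,y=map(int,proj(e,(.6256,.187,.085)));print(x,y)
a=cv2.resize(e['img'],(798,498))
b=cv2.resize(e['img'][max(0,y-45):y+45,max(0,x-60):x+60],(260,195),interpolation=cv2.INTER_CUBIC)
a[300:495,535:795]=b
cv2.imwrite('pics/c11.png',cv2.cvtColor(a,cv2.COLOR_RGB2BGR))
E
```

```text
28.6667 [0.6303 0.1225 0.2535] 0.03225816372666096
318 103
```

View pics/c11.png

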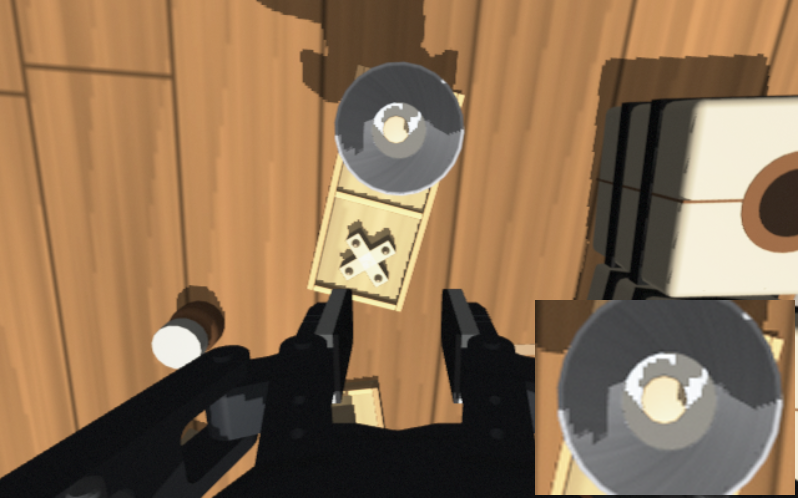

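The cylinder's beige top shows inside the jar through the throat at (397,129). The stilt lies flat, points up, in the empty bay at (367,257). The gripper is clear of everything, so I hand in.

```bash
python3 -c "
from station import manip
print(manip.sign_off())"
```

```text
the job is handed in; nothing more can be done
None
```

Both kits are made up in the order asked and handed in at about 29 s: tall post upright and ring flat in the kiln tray, stilt flat with points up and the cylinder in the jar in the glaze tray, with the short post, glaze jar and bung left untouched.

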